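Eject a hard disk and trap it as it pops out

TASK

Eject the bare hard disk from the dock: press its bay's eject key down with one finger while the other finger waits just in front of the disk, so that the disk pops out against that finger and cannot shoot away. Then let it out slowly against that finger until the ejector spring is spent, and leave it lying at rest on the dock's front deck, still partly in its bay and not past the deck's front edge. Do not grasp or lift the disk, and leave the other bay, its tray and key, and everything else alone.

Things in the scene. Friction and masses are not known exactly. Their poses are not given: they have to be found in the camera images.
- dock: Two-bay desktop dock for 3.5-inch drives, grey metal, fixed to the bench, 305 x 320 mm, 60 mm tall. Origin: on the bench, midway between the bays; x points to its rear, y to its left, z up. Drives come out along -x onto the flat deck, 18 mm above the bench. A hood (top 60 mm) covers the bays from x = +40 mm back; bay centre lines at y = +66 and -66 mm.
- deck_front (a point): Middle of the deck's front edge, x = -165 mm of the dock, 18 mm above the bench. The deck is open from here back to x = -55 mm, where the bays' side walls begin (48 mm above the bench, 103.6 mm apart within a bay). Dark low-friction slide plates run along both bays to this edge.
- pusher_left (a joint): Spring pusher behind the drive in the left bay (y = +66 mm), m: 0 = drive seated, 0.055 = end of stroke. Once the catch is down it drives the drive out along -x for 55 mm, with 6 N at the start and 2.4 N at the end. If nothing stops it the drive glides on and runs off the deck's front edge.
- pusher_right (a joint): The same pusher in the right bay (y = -66 mm of the dock).
- key_left (a joint): Travel of the left bay's eject key, m: 0 = up, 0.009 = fully down. About 3 to 5 N takes it down to a firm stop; it stays down (no return spring). It lowers the left bay's two steel catch tabs (standing 6.5 mm above the deck, just before the drive's front corners) into the deck; after about 6.5 mm of travel the left drive is free and pops out at once.
- key_right (a joint): The same for the right bay.
- key_left_top (a point): Middle of the top of the left eject key: black ribbed cap, 28 (along the dock's x) x 22 mm, alone on the open deck at the outer side of the left bay, at x = -90, y = +133 mm of the dock, its centre 30 mm nearer the deck's front edge than the seated drive's front. Top 33 mm above the bench when up, 24 mm (6 mm above the deck) when fully down. Moves with the key.
- key_right_top (a point): The same on the right eject key, at x = -90 mm, y = -133 mm of the dock.
- hdd: The bare 3.5-inch hard disk: solid bright metal block, 147 x 101.6 x 26 mm, about 0.6 kg, with a round embossing and a blank paper label on top. Starts seated in either bay, lying on the deck, its front face at x = -60 mm of the dock (5 mm out of the bay walls). Origin: centre of its underside; axes parallel to the dock's.
- hdd_front (a point): Middle of the hard disk's front face (the end that comes out), 13 mm above its underside.
- adapter: Black open plastic adapter tray, 147 x 101.6 mm, 20 mm tall at its side rails, 12 mm at its front bar, carrying a thin small drive (100 x 70 x 7 mm); seated in the other bay in the same way, held by that bay's catch. To be left there. Origin: centre of its underside.
- usb_stick: Memory stick, 56 x 18 x 9 mm, lying on the deck's middle strip between the two bays' paths. Origin: its underside.
- screw_cup: Small steel cup, 48 mm across, 32 mm tall, standing on the dock's hood. Origin: centre of its underside.
- driver: Screwdriver, 160 mm long, lying on the bench in front of the dock. Origin: its underside, near the middle.
- mug: White mug, 80 mm across, 95 mm tall, on the bench to the left of the dock. Origin: centre of its underside.
- tape_roll: Roll of packing tape lying flat, 104 mm across, 48 mm tall, on the bench to the right of the dock. Origin: centre of its underside.
- scanner: Handheld barcode scanner lying on its side, about 170 x 62 x 28 mm, on the bench to the right, nearer the robot. Origin: under its head.
- label_roll: Upright roll of blank labels, 60 mm across, 50 mm tall, on the bench to the left, nearer the robot. Origin: centre of its underside.
Not all that is in view belongs to the job. Several things have the shape of the hdd; the one meant has the colours described above.

How it is judged:
By the outcome, as a careful person would: the job done as asked, in the order asked, and still so for the second after the job is handed in, with the robot touching nothing.
It also fails if it takes over 32 s, if anything falls off the work surface, if the arm or the gripper's body presses on something with over 40 N, if the wrist force passes 120 N, or if a joint passes its speed limit or range.

ROBOT

A 6-joint arm with a two-finger parallel gripper is mounted at the origin on the work surface. World frame = base frame: x ahead of the robot, y to its left, z up, the work surface at z = 0. Lengths are in m, angles in rad, forces in N, time in s.
With the tool pointing down it reaches from about 0.425 to 0.95 m from the base axis. Payload 14.7 kg.
Tool frame: the origin (TCP) lies at the very end of the fingers, on their centre line; the grasp point (between the pads) lies 19 mm behind it (arm.pinch_z is the distance from the TCP to the grasp point, in m); z points along the fingers, y is the line along which they close (so a half turn about z gives the same grasp; the last joint's range is limited). The gripper opens to 85 mm and grips with 20 to 120 N. Pads are 22 mm wide; open, the fingers measure 114 mm over their backs; the gripper's body (76 mm by 85 mm) begins 54 mm behind the grasp point. The pads swing forward as they close: fully open they stand 13 mm farther back than shut.
Start: joints at [-1.147, 0.48, 1.596, -0, 1.065, -0.047], TCP at [0.295, -0.579, 0.231] pointing down, gripper open.
Joint ranges: [-2.75, 2.75], [-0.82, 2.05], [0.23, 2.67], [-1.56, 4.7], [0.09, 2.69], [-2.92, 2.92]. Speed limits (rad/s): [1.89, 1.89, 2.39, 3.01, 3.01, 3.01].

INTERFACE

Orientations are given as [roll, pitch, yaw] about the fixed x, y, z axes, in that order (R = Rz(yaw) Ry(pitch) Rx(roll)).
In Python, from station import arm gives the robot as it stands. Calls block until the motion is done:
- arm.movep(position, orientation): joint-space move of the TCP to a pose.
- arm.movel(position, rot=None, vel=0.15, until_force=None): straight line of the TCP; rot=None keeps the orientation; vel is the mean speed in m/s. With until_force (N) it stops when the force on the tool has changed by that much, and returns True; else False.
- arm.set_joints(angles): joint-space move.
- arm.let_go() and arm.close_gripper(effort=None): open the fingers fully, or close them until they stop; effort is the grip in N (None keeps the last).
- arm.sleep(seconds).
- arm.solve_ik(position, orientation): joint angles nearest the present ones, or None.
- arm.observe(): the state.
- arm.camera(name): name is "scene" or "top" or "wrist"; returns a dict with "frame" (480x640x3 uint8, blue, green, red), "camera_matrix" (3x3 intrinsics, pixels), "pose" (4x4, takes a point from camera to world coordinates). Camera axes: x right, y up, looking along -z (the intrinsics and any distortion apply to the point x, -y, -z); pixel columns grow to the right and rows downward; lengths in m; the calibration is good to about 2 mm. A picture is of the moment at which its call begins. There is no depth.
A pose or a line that the arm cannot do raises arm.IKError and nothing moves.
- arm.job_done(): hands the job in; it is judged then, once.
The state is a dict: "t": time; "joint_pos": joint angles; "qd": joint speeds; "joint_torque": joint torques, N m; "position": TCP position; "orientation": TCP orientation; "ft_force": force on the tool from outside, world axes, zero at the start; "torque": the same for the moment, N m; "opening": finger opening in m; "grip_force": force on a finger pad.
Only numpy, scipy, OpenCV 4.12 (cv2) and the standard library are available. Lean on these libraries where they do the work, as an engineer would, in place of code of your own. Each camera call takes 0.05 s, during which the arm holds its last target. There are 200 camera calls.

## Working session

There is one attempt and no reset: what is moved stays moved. The work goes in short steps, each a Python script; the robot and the scene stay as the last script left them, time stands still between calls to the robot, and variables do not carry over. Pictures are saved under pics/ and viewed, at most 10 in all, crops included, and the job is handed in when it is done.

```bash
ls; mkdir -p pics; python3 - <<'E'
from station import arm
import cv2,numpy as np
for n in("top","scene"):
    c=arm.camera(n); cv2.imwrite(f"pics/{n}0.png",c["frame"]); print(n,c["camera_matrix"].round(1).tolist(),c["pose"].round(4).tolist(),[k for k in c])
o=arm.observe(); print(o)
E
```

```text
pics
top [[465.9, 0.0, 321.9], [0.0, 465.9, 244.6], [0.0, 0.0, 1.0]] [[0.0046, 0.9991, -0.0411, 0.4866], [-1.0, 0.0045, -0.0027, 0.0124], [-0.0025, 0.0411, 0.9992, 1.2178], [0.0, 0.0, 0.0, 1.0]] ['frame', 'camera_matrix', 'pose']
scene [[591.4, 0.0, 313.8], [0.0, 591.4, 232.6], [0.0, 0.0, 1.0]] [[-0.7879, -0.4971, 0.3633, 1.0097], [0.6157, -0.6289, 0.4747, 0.6415], [-0.0075, 0.5977, 0.8017, 1.1535], [0.0, 0.0, 0.0, 1.0]] ['frame', 'camera_matrix', 'pose']
{'t': 0.1, 'joint_pos': array([-1.14663427e+00,  4.80770749e-01,  1.59682235e+00, -2.94440709e-05,
        1.06513369e+00, -4.65761094e-02]), 'qd': array([ 0.00031908, -0.00116156, -0.00341052,  0.00056168,  0.0011761 ,
       -0.0005051 ]), 'joint_torque': array([ 2.88758447e-04, -9.52256441e+01, -4.31044829e+01,  2.91755850e-05,
        5.30195495e-03, -5.58068962e-06]), 'position': array([ 0.29466719, -0.57893407,  0.23073125]), 'orientation': array([-3.14045855e+00, -2.70892248e-05,  4.70752429e-01]), 'ft_force': array([-0.9850583 ,  0.38728744,  0.30547445]), 'torque': array([-0.04020142, -0.01306017, -0.03735327]), 'grip_force': 0.0, 'opening': 0.0854043163116567}
```

View pics/top0.png

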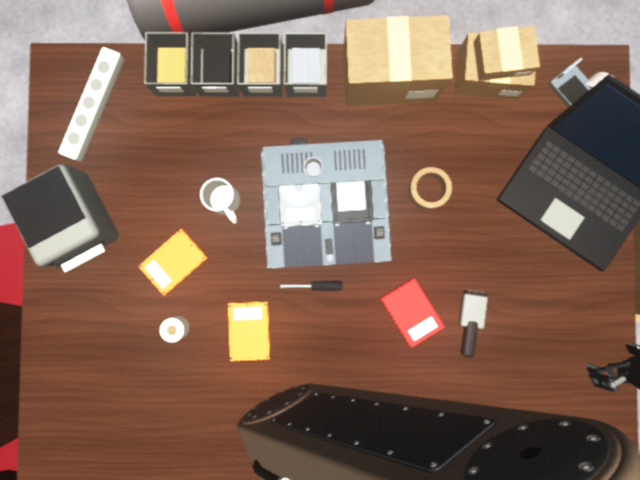

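View pics/scene0.png

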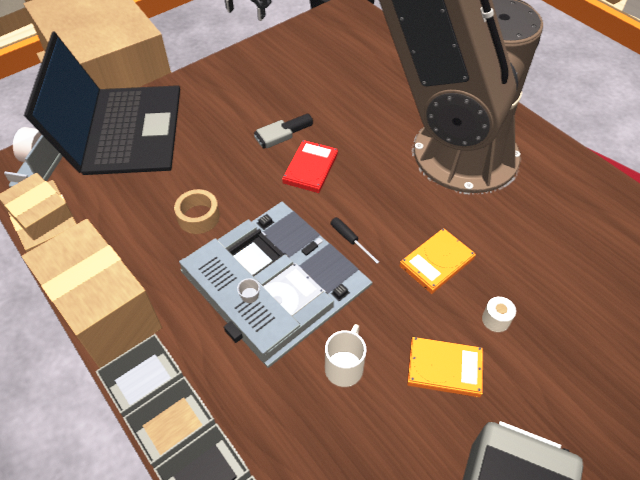

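The dock shows in the top view at about columns 262–391, rows 140–268. The bright disk is in the left bay at about (300,203), with its key at (276,239). The black adapter is in the right bay, and the orange and red drives on the bench are decoys.

```bash
cat >h.py <<'E'
from station import arm
import numpy as np, cv2
def ray(c,px,z):
    K=c["camera_matrix"];T=np.array(c["pose"]);d=np.linalg.solve(K,[px[0],px[1],1.]);d=T[:3,:3]@[d[0],-d[1],-d[2]]
    return T[:3,3]+d*(z-T[2,3])/d[2]
def proj(c,p):
    T=np.array(c["pose"]);q=T[:3,:3].T@(np.array(p)-T[:3,3]);q=c["camera_matrix"]@[q[0],-q[1],-q[2]];return q[:2]/q[2]
E
python3 - <<'E'
import cv2
f=cv2.imread("pics/top0.png")[130:275,250:400]; cv2.imwrite("pics/top_crop.png",cv2.resize(f,None,fx=4,fy=4,interpolation=cv2.INTER_CUBIC))
E
```

```text
(no output)
```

View pics/top_crop.png

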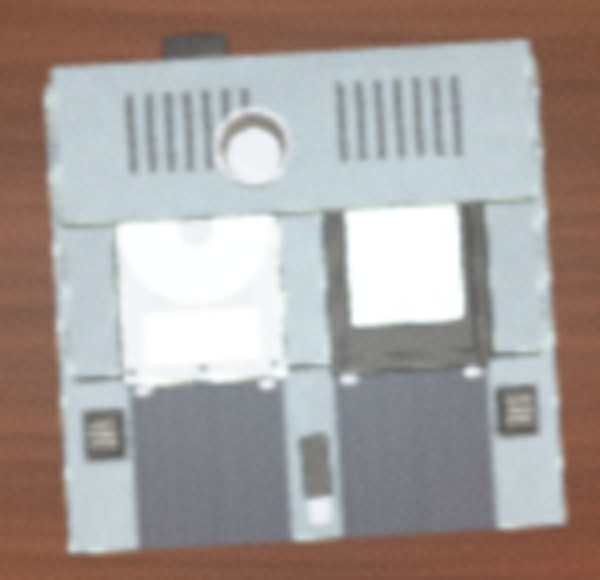

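The crop shows the dock's deck corners at (70,551) and (566,522), the keys at (104,434) and (517,410), and the rear hood corners at (50,68) and (530,40). I fit the dock pose to these.

```bash
python3 - <<'E'
from h import *
from scipy.optimize import least_squares
c=arm.camera("top")
px=np.array([[70,551],[566,522],[104,434],[517,410],[50,68],[530,40],[136,384],[283,376]])/4+[250,130]
P=np.array([[-165,160,18],[-165,-160,18],[-90,133,33],[-90,-133,33],[140,160,60],[140,-160,60],[-60,116.8,44],[-60,15.2,44]])/1e3
def W(v): 
    a=v[2];R=np.array([[np.cos(a),-np.sin(a),0],[np.sin(a),np.cos(a),0],[0,0,1]]);return P@R.T+[v[0],v[1],0]
res=lambda v:np.ravel([proj(c,p)-q for p,q in zip(W(v),px)])
s=least_squares(res,[.6,.0,0.],loss="soft_l1");print(s.x,s.fun.reshape(-1,2).round(2).tolist())
for p,q in zip(W(s.x),px):print(p.round(4),ray(c,q,p[2]).round(4))
np.save("dock.npy",s.x)
x,y,a=s.x
# viewing pose over left bay front, tool y = dock y
d=np.array([-.09,.083]);t=np.array([x,y])+[np.cos(a)*d[0]-np.sin(a)*d[1],np.sin(a)*d[0]+np.cos(a)*d[1]]
for yaw in(a,a+np.pi,a-np.pi):
    print(yaw,[None if (j:=arm.solve_ik([*t,z],[np.pi,0,yaw])) is None else j.round(2) for z in(.2,.02)])
E
```

```text
[0.64870343 0.00601531 0.06203144] [[-0.05, 0.57], [0.12, 0.68], [-0.21, -0.16], [0.79, -0.15], [-3.43, 0.02], [3.86, -0.31], [-2.89, -0.1], [0.51, -0.41]]
[0.4741 0.1555 0.018 ] [0.4756 0.1554 0.018 ]
[ 0.4939 -0.1639  0.018 ] [ 0.4957 -0.1636  0.018 ]
[0.5506 0.1332 0.033 ] [0.5502 0.1326 0.033 ]
[ 0.5671 -0.1323  0.033 ] [ 0.5667 -0.1303  0.033 ]
[0.7785 0.1744 0.06  ] [0.7786 0.1658 0.06  ]
[ 0.7984 -0.145   0.06  ] [ 0.7975 -0.1353  0.06  ]
[0.5816 0.1189 0.044 ] [0.5814 0.1116 0.044 ]
[0.5879 0.0175 0.044 ] [0.5868 0.0188 0.044 ]
0.06203144236214069 [array([ 0.1 ,  0.39,  1.84, -0.  ,  0.91,  1.6 ]), array([ 0.1 ,  0.65,  1.96, -0.  ,  0.53,  1.6 ])]
3.203624095951934 [array([ 0.1 ,  0.39,  1.84,  0.  ,  0.91, -1.54]), array([ 0.1 ,  0.65,  1.96,  0.  ,  0.53, -1.54])]
-3.0795612112276523 [array([ 0.1 ,  0.39,  1.84,  0.  ,  0.91, -1.54]), array([ 0.1 ,  0.65,  1.96,  0.  ,  0.53, -1.54])]
```

```bash
cat >>h.py <<'E'
x0,y0,a=np.load("dock.npy") if __import__("os").path.exists("dock.npy") else (0,0,0)
def D(x,y,z):return [x0+np.cos(a)*x-np.sin(a)*y,y0+np.sin(a)*x+np.cos(a)*y,z]
E
python3 - <<'E'
from h import *
arm.movep(D(-.10,.083,.20),[np.pi,0,a])
c=arm.camera("wrist");cv2.imwrite("pics/w1.png",c["frame"]);np.savez("w1.npz",**c)
o=arm.observe();print(o["t"],o["position"],o["orientation"],o["ft_force"],c["pose"].round(3).tolist())
for n,p in dict(key=(-.09,.133,.033),d1=(-.06,.1168,.044),d2=(-.06,.0152,.044),fl=(-.165,.16,.018)).items(): print(n,proj(c,D(*p)))
E
```

```text
2.7083 [0.54396302 0.08205098 0.20000393] [ 3.14152125e+00 -9.33539045e-05  6.12926651e-02] [ 1.39024061 -0.13419795 -1.7906732 ] [[0.061, 0.95, 0.307, 0.622], [-0.998, 0.058, 0.018, 0.085], [-0.0, -0.308, 0.952, 0.343], [0.0, 0.0, 0.0, 1.0]]
key [268.01385694 204.30276553]
d1 [282.8058624  173.34486914]
d2 [399.05862201 173.21901174]
fl [248.07690314 271.79246164]
```

View pics/w1.png

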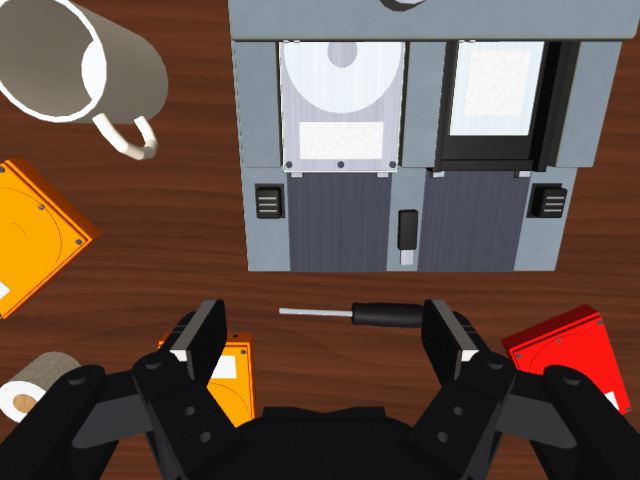

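The wrist view shows the disk's front top edge at row 171 (columns 282–401), the key at (268,201) and the deck edge at row 271. This matches the prediction to about 2 mm. The fingertips are clear of the mug.

```bash
python3 - <<'E'
from h import *
r=[np.pi,0,a+np.radians(6)]
arm.movel(D(-.082,.084,.075),r,vel=.15); arm.sleep(.2)
c=arm.camera("wrist");cv2.imwrite("pics/w2.png",c["frame"])
f0=arm.observe()["ft_force"]
hit=arm.movel(D(-.082,.084,.016),vel=.025,until_force=2.5)
o=arm.observe();print(hit,o["t"],o["position"],f0.round(2),o["ft_force"].round(2),o["torque"].round(3))
c=arm.camera("wrist");cv2.imwrite("pics/w3.png",c["frame"])
E
```

```text
True 5.9667 [0.56165556 0.08475647 0.01841692] [0.51 0.5  0.04] [1.62 0.63 1.55] [ 0.081 -0.213 -0.068]
```

View pics/w3.png

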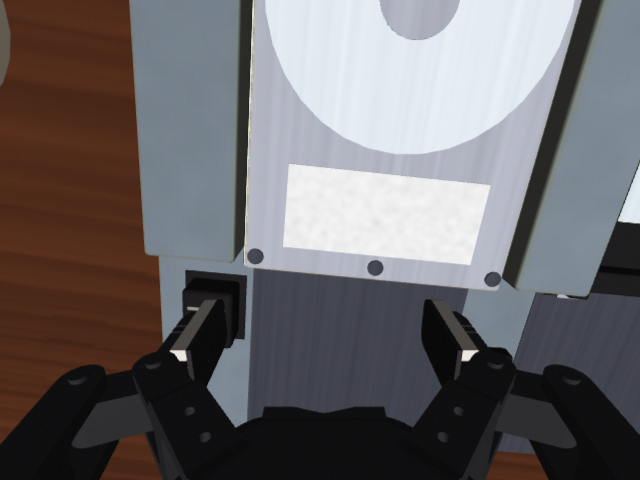

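```bash
python3 - <<'E'
from h import *
c=arm.camera("wrist")
def inv(p):
    d=np.array(p[:2])-[x0,y0];return (np.cos(a)*d[0]+np.sin(a)*d[1],-np.sin(a)*d[0]+np.cos(a)*d[1])
for n,q,z in [("diskL",(245,265),.044),("diskR",(500,290),.044),("tipA",(207,302),.033),("tipA2",(225,300),.033),("tipB",(425,300),.033),("tipB2",(445,300),.033),("keyTL",(185,283),.033),("keyTR",(237,280),.033)]:
    print(n,np.round(inv(ray(c,q,z)),4))
E
python3 - <<'E'
import cv2
f=cv2.imread("pics/w3.png")[230:390,130:510];cv2.imwrite("pics/w3c.png",cv2.resize(f,None,fx=2.1,fy=2.1,interpolation=cv2.INTER_CUBIC))
E
```

```text
diskL [-0.0561  0.115 ]
diskR [-0.0563  0.0174]
tipA [-0.0796  0.1328]
tipA2 [-0.0779  0.1252]
tipB [-0.0691  0.0409]
tipB2 [-0.0682  0.0325]
keyTL [-0.0717  0.1419]
keyTR [-0.068   0.1204]
```

View pics/w3c.png

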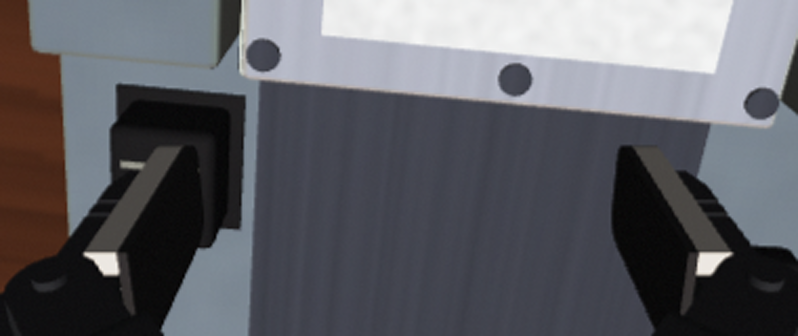

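The crop shows finger A over the key cap and finger B in front of the disk with about a 12 mm gap. I'll lift slightly, close the gap to about 5 mm, then press.

```bash
python3 - <<'E'
from h import *
P=lambda dx,z:D(-.082+dx,.0845,z)
arm.movel(P(0,.0215),vel=.05); arm.movel(P(.007,.0215),vel=.05); arm.sleep(.15)
f0=arm.observe()["ft_force"]
for i in range(3):
    hit=arm.movel(P(.007,.0065),vel=.02,until_force=15)
    o=arm.observe();print(hit,o["t"],o["position"].round(4),(o["ft_force"]-f0).round(2))
    if o["position"][2]<.0105: break
c=arm.camera("wrist");cv2.imwrite("pics/w4.png",c["frame"])
arm.sleep(.2);o=arm.observe();print(o["t"],o["position"].round(4),(o["ft_force"]-f0).round(2),o["torque"].round(2))
E
```

```text
True 7.3333 [0.5686 0.0857 0.0105] [-1.67 -1.67 15.79]
True 7.5417 [0.5686 0.0857 0.0103] [-6.77 -2.67 31.6 ]
7.7917 [0.5686 0.0857 0.0103] [-5.83 -2.36 28.15] [ 1.18  1.32 -0.22]
```

View pics/w4.png

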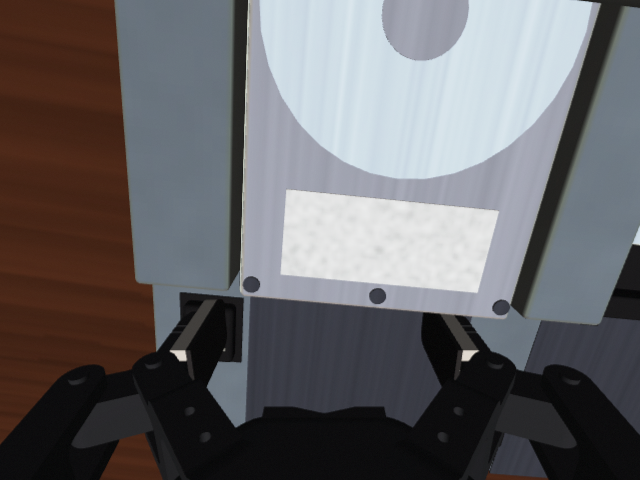

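The key is at its firm stop, and the disk is resting on finger B at about 5–6 N in -x. Now I'll ease up and let it out slowly.

```bash
python3 - <<'E'
from h import *
z=.0125
P=lambda dx,z:D(-.082+dx,.0845,z)
def st(n):
    o=arm.observe();print(n,round(o["t"],2),o["position"].round(4),o["ft_force"].round(2))
arm.movel(P(.007,z),vel=.02);st("up")
for dx in(-.01,-.025,-.036):
    arm.movel(P(dx,z),vel=.025);arm.sleep(.1);st(dx)
for dx in(-.040,-.044,-.048):
    arm.movel(P(dx,z),vel=.012);arm.sleep(.1);st(dx)
c=arm.camera("wrist");cv2.imwrite("pics/w5.png",c["frame"])
E
```

```text
up 8.1 [0.5672 0.0856 0.0118] [-5.99 -1.35 -3.71]
-0.01 9.03 [0.5516 0.0846 0.0125] [-5.43 -0.82 -2.96]
-0.025 9.88 [0.5364 0.0837 0.0126] [-6.71  0.35  4.59]
-0.036 10.57 [0.5251 0.083  0.0125] [-7.06 -0.18  4.83]
-0.04 11.16 [0.5216 0.0828 0.0125] [-2.71  0.04  2.36]
-0.044 11.74 [0.5175 0.0825 0.0125] [-2.54 -0.49  1.79]
-0.048 12.32 [0.5138 0.0823 0.0125] [-1.79 -0.91  0.53]
```

View pics/w5.png

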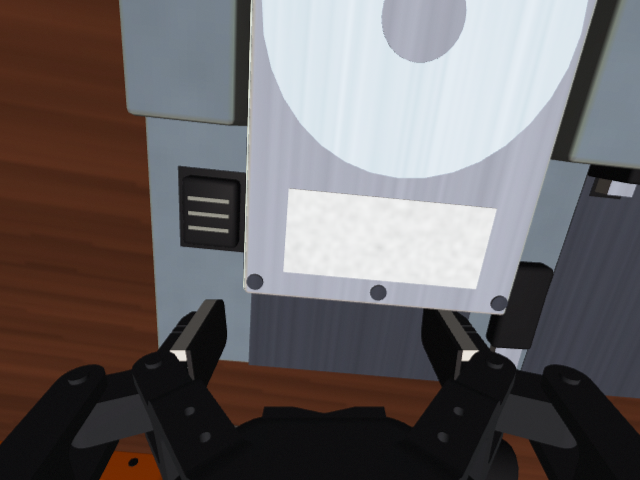

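The disk has come out with the finger: its front edge runs from (245,292) to (507,314). The key is still down at (210,210), and the USB stick is clear at (520,305). Next I check whether the stroke is spent.

```bash
cat >>h.py <<'E'
def inv(p):
    d=np.array(p[:2])-[x0,y0];return np.round([np.cos(a)*d[0]+np.sin(a)*d[1],-np.sin(a)*d[0]+np.cos(a)*d[1]],4)
E
python3 - <<'E'
from h import *
P=lambda dx,z:D(-.082+dx,.0845,z)
c=arm.camera("wrist")
for q in((245,292),(507,314)):print(inv(ray(c,q,.044)))
f=c["frame"]
for dx in(-.051,-.054):
    arm.movel(P(dx,.0125),vel=.012);arm.sleep(.1);o=arm.observe();print(o["t"],o["position"].round(4),o["ft_force"].round(2))
c=arm.camera("wrist");cv2.imwrite("pics/w6.png",c["frame"])
E
```

```text
[-0.1119  0.1139]
[-0.111   0.0164]
12.925 [0.5108 0.0821 0.0125] [ 0.54  0.34 -0.94]
13.425 [0.5078 0.0819 0.0125] [-0.2   0.14  0.15]
```

View pics/w6.png

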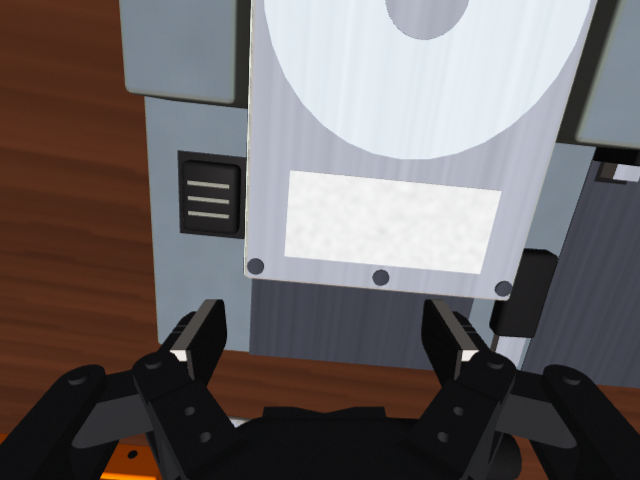

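The disk's front has travelled about 55 mm, the contact force is zero and a gap has opened, so the spring is spent. I'll lift clear, check and hand in.

```bash
python3 - <<'E'
from h import *
P=lambda dx,z:D(-.082+dx,.0845,z)
c=arm.camera("wrist")
for q in((247,277),(510,299)):print(inv(ray(c,q,.044)))
arm.movel(P(-.054,.15),vel=.12);arm.sleep(.2)
c=arm.camera("wrist");cv2.imwrite("pics/w7.png",c["frame"]);o=arm.observe();print(o["t"],o["ft_force"].round(2))
E
```

```text
[-0.1119  0.1134]
[-0.1107  0.017 ]
15.075 [ 0.3   0.27 -0.08]
```

View pics/w7.png

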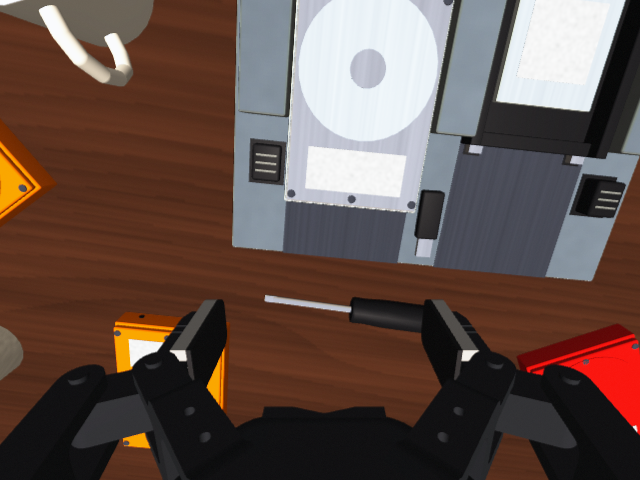

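The disk is at rest on the deck, with its front edge at rows 200–212 and the deck edge at rows 247–280. The left key is down, and the adapter, USB stick and screwdriver haven't moved.

```bash
python3 -c "
from station import arm
print(arm.job_done())"
```

```text
the job is handed in; nothing more can be done
None
```

I handed the job in at about 15 s: the disk popped out against the waiting finger, was let out slowly over its full 55 mm stroke until the spring was spent, and lies at rest on the deck, still partly in its bay and short of the front edge.

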